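Raise a shelf prop one notch and seat it on its gravity pawl

TASK

Lift the sliding ladder of the shelf prop by its pine head until its lower rung has pushed up and passed the orange gravity pawl and the pawl has dropped back under it, then lower the ladder gently until that rung sits on the pawl and bears its weight, and let go. Do not bang it against the stop above or force or drop it onto the pawl, and leave the other things on the bench where they are.

Things in the scene. Friction and masses are not known exactly. Their poses are not given: they have to be found in the camera images.
- frame: fixed black steel frame of the prop; origin under its centre on the bench, z up, y along the ladder's width. Base plate 170 x 160 x 12 mm; two upright C channels (x -17 to 17, |y| 25 to 46 mm, tops 180 mm above the bench) guide the ladder with 2 mm play, so it slides only straight up and down. The ladder must never load the frame, its stop or its pawl with more than 25 N
- stop (a point): middle between two yellow stop bridges across the channels, level with their undersides, 116 mm above the bench. The ladder's yellow foot meets them when the ladder has risen 92 mm from its collapsed start; they sit on springs and yield about 1 mm per 3 N, at most 8 mm
- pawl (a joint): angle (rad) of the orange gravity pawl on the frame's +x side: 0 = level on its rest, where it bears a rung. A rung rising from below tips it up; at about 0.7 to 0.9 it slips off the rung and falls back to 0 by itself in 0.5 s. Pivot 36 mm to +x of the ladder, nominally 140 mm above the bench, but its grey bracket is clamped up to 12 mm higher or lower and no reading tells where
- head (a point): centre of the ladder's pine head, 30 mm thick (its x) x 120 mm long (its y) x 38 mm high, to be gripped from above across the 30 mm; 231 mm above the bench at the start, nothing within 30 mm below its underside. z up, x and y parallel to the frame's
- low_rung (a point): centre of the ladder's lower rung, a bar of 12 mm diameter along y, 129 mm below the head's centre, 102 mm above the bench at the start. It passes the pawl when the ladder has risen 54 to 84 mm, and sits on the pawl with the ladder 36 to 60 mm above its start (rung centre 10 mm above the pivot), according to the hidden bracket height
- ladder: the loose aluminium sliding ladder, 238 mm high, 0.5 to 0.9 kg; origin under its foot, 219 mm below the head's centre, z up. It starts collapsed with its foot on the base plate; only the robot or the pawl can hold it up. Released a few mm above the pawl it falls too hard
- bin_mid (a point): centre of a loose open pine bin with a black label, 150 x 100 x 75 mm, not to be disturbed
- jar_mid (a point): centre of a loose amber glass screw jar, 56 mm diameter, 85 mm high, not to be disturbed
- screwdriver: loose screwdriver with a red handle lying on the bench, about 200 mm long, origin under its middle, not to be disturbed

How it is judged:
By the outcome, as a careful person would: the job done as asked, in the order asked, and still so for the second after the job is handed in, with the robot touching nothing.
It also fails if it takes over 48 s, if anything falls off the work surface, if the arm or the gripper's body presses on something with over 40 N, if the wrist force passes 120 N, or if a joint passes its speed limit or range.

ROBOT

A 7-joint arm with a two-finger parallel gripper is mounted at the origin on the work surface. World frame = base frame: x ahead of the robot, y to its left, z up, the work surface at z = 0. Lengths are in m, angles in rad, forces in N, time in s.
With the tool pointing down it reaches from about 0.425 to 0.875 m from the base axis. Payload 4.7 kg.
Tool frame: the origin (TCP) lies midway between the tips of the shut fingers; the grasp point (between the pads) lies ctrl.grasp_offset behind it (ctrl.grasp_offset is the distance from the TCP to the grasp point, in m); z points along the fingers, y is the line along which they close (so a half turn about z gives the same grasp; the last joint's range is limited). The gripper opens to 87 mm and grips with 3 to 60 N. Pads are 19 mm wide; open, the fingers measure 117 mm over their backs; the gripper's body (75 mm by 190 mm) begins 51 mm behind the grasp point.
Start: joints at [-1.122, 0.321, -0.07, 1.45, 0.023, 1.371, -0.057], TCP at [0.274, 0.59, 0.223] pointing down, gripper open.
Joint ranges: [-2.86, 2.86], [-0.3, 2.09], [-1.38, 1.24], [0.06, 2.45], [-1.56, 4.7], [0.09, 2.05], [-2.69, 2.69]. Speed limits (rad/s): [2.57, 2.57, 3.14, 3.14, 3.14, 3.14, 3.14].

INTERFACE

Orientations are given as a rotation vector (axis times angle).
In Python, from bench import ctrl gives the robot as it stands. The module is installed in compiled form; this text tells all that it offers.
- The arm moves only by the tool jog_arm, never from a script. Its argument "moves" is one flat list of numbers, 7 for each row, row after row: the shift along the tool's x, y, z in units of 30 cm (1.0 is 30 cm), then the turn, a rotation vector about the tool's x, y, z in units of 60 degrees (1.0 is 60 degrees), then the gripper's target within -1 to 1 (fully open at 1, half-way at 0, shut at -1). In form: [x, y, z, wx, wy, wz, fingers, x, y, z, wx, wy, wz, fingers, ...]. A call has exactly 8 rows; each row is the pose to reach, as a shift and turn from the pose commanded when the call began, along the tool's axes at that moment; what a row does not reach only later rows make up. A row lasts 1/8 s, in which the tool goes at most 62.5 mm and 10.7 degrees, less where a joint would pass 70% of its speed; a pose out of reach is approached as far as the arm can. A call with a number of a shift or a turn outside -1 to 1 is refused whole. A call with a gripper value outside its range is refused whole. The fingers move at their own pace and stop on an object; "newtons" is the grip in N (left out, the last holds). Time passes only in rows, so rows that repeat a pose let the fingers close, or fill a call up. It gives the time, the measured TCP pose, the force, the opening and the grip force at its end, in the units of the state.
- ctrl.get_state(): the state, without advancing time (a new reading comes with each control period).
- ctrl.get_image(name): name is "scene" or "top"; returns a dict with "pixels" (400x640x3 uint8, red, green, blue), "fx", "fy", "cx", "cy" (pixels), "xyz" and "rotation" of the camera in the world. Camera axes: x right, y up, looking along -z (the intrinsics and any distortion apply to the point x, -y, -z); pixel columns grow to the right and rows downward; lengths in m; the calibration is good to about 2 mm. A picture is of the moment at which its call begins. There is no depth.
- ctrl.close_job(): hands the job in; it is judged then, once.
The state is a dict: "time": time; "joint_positions": joint angles; "qd": joint speeds; "joint_torque": joint torques, N m; "position": TCP position; "tool_rot": TCP orientation; "ft_force": force on the tool from outside, world axes, zero at the start; "torque": the same for the moment, N m; "grip_width": opening from 0.0 (shut) to 1.0 (fully open); "grip_force": force on a finger pad.
Only numpy, scipy, OpenCV 4.12 (cv2) and the standard library are available. Lean on these libraries where they do the work, as an engineer would, in place of code of your own. Each camera call takes 0.05 s, during which the arm holds its last target. There are 200 camera calls.

## Working session

There is one attempt and no reset: what is moved stays moved. The work goes in short steps, Python scripts to look and compute and a tool call to move; the robot and the scene stay as the last step left them, time stands still between calls to the robot, and variables do not carry over. Pictures are saved under pics/ and viewed, at most 10 in all, crops included, and the job is handed in when it is done.

Besides the shell and the picture viewer there is one more tool, called after "Request:" by a JSON object that holds its "op" and its "data". jog_arm: Moves the arm, as the interface text tells. Its arguments: {"type":"object","properties":{"moves":{"type":"array"},"newtons":{"type":"number"}},"required":["moves"]}

```bash
mkdir -p pics
python3 - <<'E'
from bench import ctrl
import cv2, numpy as np
s=ctrl.get_state(); print(s, ctrl.grasp_offset)
for n in("scene","top"):
    im=ctrl.get_image(n); cv2.imwrite(f"pics/{n}0.png",im["pixels"][:,:,::-1])
    print({k:v for k,v in im.items() if k!="pixels"})
E
```

```text
{'time': 0.0, 'joint_positions': array([-1.12188187,  0.32183034, -0.07008393,  1.45167219,  0.02260703,
        1.37080474, -0.05693128]), 'qd': array([ 0.00157664,  0.00045847,  0.0013792 , -0.00136573, -0.00057267,
       -0.00052721, -0.00070638]), 'joint_torque': array([-3.00619658e-04, -4.91292787e+01, -4.04091440e-01, -3.12537181e+01,
       -6.39034552e-02,  4.36263601e-02,  1.81411397e-04]), 'position': array([0.27362134, 0.58898923, 0.22145816]), 'tool_rot': array([-6.77569822e-01, -3.06733368e+00,  2.98770210e-03]), 'ft_force': array([ 0.58482369, -0.25548494,  0.3413953 ]), 'torque': array([ 0.01264824, -0.02979585, -0.01489235]), 'grip_force': 0.0, 'grip_width': 0.9975258958517766} 0.0187
{'fx': 372.90809031135774, 'fy': 372.90809031135774, 'cx': 327.066576372525, 'cy': 202.46441126089618, 'xyz': array([ 1.07809347, -0.3938669 ,  0.59574801]), 'rotation': array([0.92750048, 0.37967711, 0.76430928])}
{'fx': 375.5970397727324, 'fy': 375.5970397727324, 'cx': 327.2984700234094, 'cy': 200.50819556760328, 'xyz': array([0.5729968 , 0.0566396 , 1.01523173]), 'rotation': array([ 0.05117417, -0.05636752, -1.53976397])}
```

View pics/scene0.png

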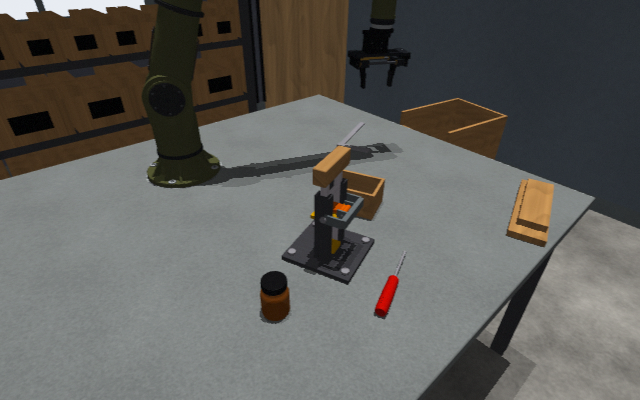

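View pics/top0.png

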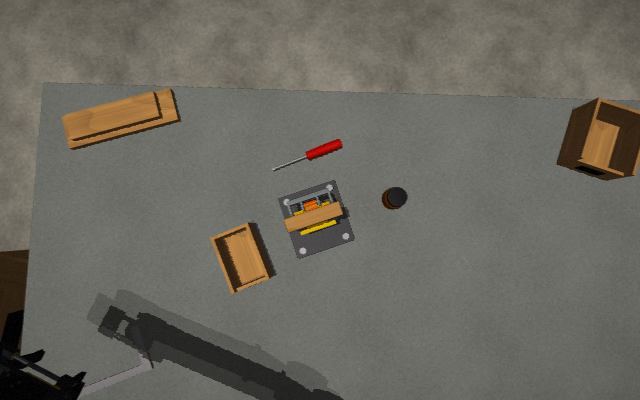

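The scene view shows the head at about (333,165), with the jar at (275,297) and the screwdriver at (390,290). In the top view the head is at (314,217), the pawl at (311,204) on its far side, the bin at (240,257) and the jar at (396,198).

```bash
cat > h.py <<'E'
from bench import ctrl
import cv2, numpy as np
from scipy.spatial.transform import Rotation as R
def ray(im,u,v):
    d=np.array([(u-im["cx"])/im["fx"],-(v-im["cy"])/im["fy"],-1.])
    return R.from_rotvec(im["rotation"]).apply(d)
def onz(im,u,v,z):
    d=ray(im,u,v); return im["xyz"]+d*(z-im["xyz"][2])/d[2]
def proj(im,p):
    c=R.from_rotvec(im["rotation"]).inv().apply(np.array(p)-im["xyz"])
    return im["cx"]-im["fx"]*c[0]/c[2], im["cy"]+im["fy"]*c[1]/c[2]
def mask(im,lo,hi,box):
    hsv=cv2.cvtColor(im["pixels"],cv2.COLOR_RGB2HSV); m=cv2.inRange(hsv,lo,hi)
    z=np.zeros_like(m); x0,y0,x1,y1=box; z[y0:y1,x0:x1]=m[y0:y1,x0:x1]; return z
def big(m): return max(cv2.findContours(m,cv2.RETR_EXTERNAL,cv2.CHAIN_APPROX_NONE)[0],key=cv2.contourArea)
E
python3 - <<'E'
from h import *
t=ctrl.get_image("top"); s=ctrl.get_image("scene")
hsv=cv2.cvtColor(t["pixels"],cv2.COLOR_RGB2HSV); print("head hsv",hsv[217,314],hsv[229,318],hsv[204,311])
c=big(mask(t,(9,60,90),(19,200,255),(278,196,350,236)))
b=cv2.boxPoints(cv2.minAreaRect(c)); P=np.array([onz(t,*q,0.25) for q in b]); print(b,P.round(4),P.mean(0))
e=sorted([(P[1]-P[0]),(P[2]-P[1])],key=np.linalg.norm); print([ (np.linalg.norm(v),np.degrees(np.arctan2(v[1],v[0]))) for v in e])
# base plate bolts
B=[onz(t,*q,0.012) for q in((286,202),(330,187),(346,236),(303,251))]; B=np.array(B);print(B.round(3),B.mean(0)); print(np.degrees(np.arctan2(*(B[0]-B[3])[1::-1])),np.degrees(np.arctan2(*(B[1]-B[2])[1::-1])))
for n,q,z in(("bin",(240,257),.075),("jar",(397,197),.085)):print(n,onz(t,*q,z))
cr=cv2.resize(t["pixels"][170:270,260:360],(500,500),interpolation=cv2.INTER_CUBIC); cs=cv2.resize(s["pixels"][140:290,270:420],(500,500),interpolation=cv2.INTER_CUBIC)
pass
E
```

```text
head hsv [ 16 156 176] [ 25 217 126] [ 11 255 187]
[[282.55716 218.90097]
 [337.97964 200.00696]
 [342.66495 213.75061]
 [287.24246 232.64462]] [[0.5855 0.1447 0.25  ]
 [0.6274 0.0331 0.25  ]
 [0.5996 0.0228 0.25  ]
 [0.5579 0.1342 0.25  ]] [0.59260194 0.08370177 0.25      ]
[(np.float64(0.029632247761034427), np.float64(-159.58288001849832)), (np.float64(0.11924444448627135), np.float64(-69.39909834054991))]
[[0.635 0.165 0.012]
 [0.679 0.048 0.012]
 [0.549 0.002 0.012]
 [0.506 0.115 0.012]] [0.59210633 0.082335   0.012     ]
21.206747799197487 19.710995819302568
bin [0.49074156 0.26674423 0.075     ]
jar [ 0.6511153  -0.11842695  0.085     ]
```

```bash
cat >> h.py <<'E'
YAW=np.radians(20.5)
def plan(p,tilt=True):
    """shift (units 30cm) and turn (units 60deg) from present pose to TCP p, pointing down, tool y on frame x axis"""
    s=ctrl.get_state(); A=R.from_rotvec(s["tool_rot"]); best=None
    for y in(YAW,YAW+np.pi):
        Y=np.array([np.cos(y),np.sin(y),0]);Z=np.array([0,0,-1.]);T=R.from_matrix(np.c_[np.cross(Y,Z),Y,Z])
        w=(A.inv()*T).as_rotvec()
        if best is None or np.linalg.norm(w)<np.linalg.norm(best): best=w
    print("t",round(s["time"],2),"pos",s["position"].round(4),"F",s["ft_force"].round(1),"w",round(s["grip_width"],3),"gf",round(s["grip_force"],1))
    print("axes",A.as_matrix().round(3).tolist(),"shift",(A.inv().apply(np.array(p)-s["position"])/.3).round(4),"turn",(best/np.radians(60)).round(4),"q7",s["joint_positions"][6].round(2))
E
python3 -c "
from h import *
plan((.5926,.0837,.31))"
```

```text
t 0.2 pos [0.2737 0.5892 0.2219] F [-0.4 -0.1  0.8] w 1.002 gf 0.0
axes [[-0.907, 0.421, -0.0], [0.421, 0.907, -0.001], [-0.0, -0.001, -1.0]] shift [-1.6739 -1.0809 -0.2924] turn [-1.000e-03  5.000e-04  7.432e-01] q7 -0.06
```

Request:
{"op": "jog_arm", "data": {"moves": [0,0,-0.15,0,0,0,1,-0.12,-0.08,-0.29,0,0,0.1,1,-0.24,-0.16,-0.29,0,0,0.2,1,-0.38,-0.25,-0.29,0,0,0.32,1,-0.52,-0.34,-0.29,0,0,0.44,1,-0.66,-0.43,-0.29,0,0,0.56,1,-0.8,-0.52,-0.29,0,0,0.68,1,-0.9,-0.58,-0.29,0,0,0.743,1]}}

```text
time: 1.2
position: [0.4467, 0.3156, 0.3097]
tool_rot: [1.796, 2.577, 0.0]
ft_force: [0.7, -0.3, 0.2]
grip_width: 1.001
grip_force: 0.0
```

```bash
python3 -c "
from h import *
plan((.5926,.0837,.31))"
```

```text
t 1.2 pos [0.4467 0.3156 0.3097] F [ 0.7 -0.3  0.2] w 1.001 gf 0.0
axes [[-0.346, 0.938, 0.0], [0.938, 0.346, -0.0], [-0.0, 0.0, -1.0]] shift [-8.937e-01  1.885e-01 -8.000e-04] turn [ 0.0003  0.0001 -0.004 ] q7 -0.3
```

Request:
{"op": "jog_arm", "data": {"moves": [-0.14,0.03,0,0,0,0,1,-0.28,0.06,0,0,0,0,1,-0.42,0.09,0,0,0,0,1,-0.56,0.12,0,0,0,0,1,-0.7,0.15,0,0,0,0,1,-0.82,0.173,0,0,0,0,1,-0.893,0.188,0,0,0,-0.004,1,-0.893,0.188,0,0,0,-0.004,1]}}

```text
time: 2.2
position: [0.5927, 0.0852, 0.3092]
tool_rot: [1.789, 2.583, -0.001]
ft_force: [-0.7, 0.5, 0.2]
grip_width: 1.0
grip_force: 0.0
```

Run:
```python
from h import *
plan((.5926,.0837,.2145))
a=[ctrl.get_image(n)["pixels"] for n in("top","scene")]
A=cv2.resize(a[0][150:270,250:370],(400,400));B=cv2.resize(a[1][110:290,250:430],(400,400))
cv2.imwrite("pics/1.png",np.hstack([A,B])[:,:,::-1])
```

```text
t 2.2 pos [0.5927 0.0852 0.3092] F [-0.7  0.5  0.2] w 1.0 gf 0.0
axes [[-0.352, 0.936, -0.0], [0.936, 0.352, -0.001], [-0.001, -0.001, -1.0]] shift [-0.0044 -0.0017  0.3156] turn [-0.0006  0.0006  0.0015] q7 0.23
```

View pics/1.png

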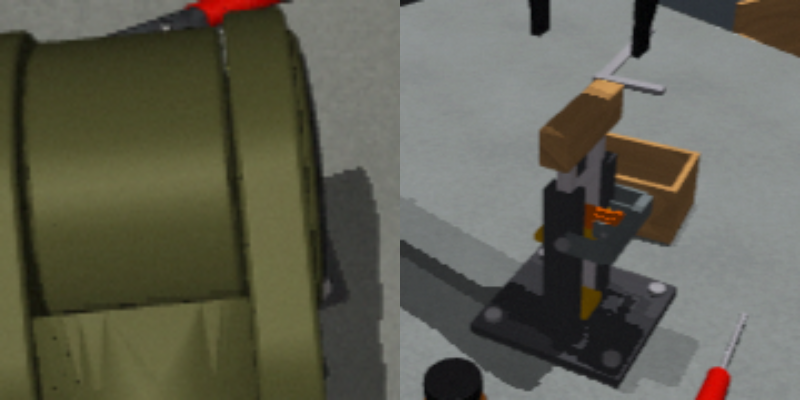

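Run:
```python
from h import *
s=ctrl.get_image("scene")
x=np.array([np.cos(YAW),np.sin(YAW),0]);y=np.array([-x[1],x[0],0]);c=np.array([.5926,.0837,0])
f=lambda p:((np.array(proj(s,p))-(250,110))*400/180+(400,0)).round(0)
for a in(-.015,.015):
  for b in(-.06,.06): print("head top corner",a,b,f(c+a*x+b*y+[0,0,.25]))
tc=np.array([.5927,.0852,.3092])
print("tips",f(tc+.0435*x),f(tc-.0435*x))
print("pawl pivot",f(c+.036*x+[0,0,.128]),f(c+.036*x+[0,0,.140]),f(c+.036*x+[0,0,.152]))
```

```text
head top corner -0.015 -0.06 [537. 125.]
head top corner -0.015 0.06 [596.  73.]
head top corner 0.015 -0.06 [568. 133.]
head top corner 0.015 0.06 [624.  80.]
tips [632.  50.] [542.  30.]
pawl pivot [612. 221.] [612. 211.] [613. 201.]
```

The close view has the fingertips at (540,35) and (645,50), straddling the head top at (583,110). Both sit about 5 crop pixels off their projections, in the same direction, so the two agree with each other. I'll go down now.

Request:
{"op": "jog_arm", "data": {"moves": [-0.002,-0.001,0.05,0,0,0,1,-0.004,-0.001,0.1,0,0,0,1,-0.004,-0.001,0.15,0,0,0,1,-0.004,-0.001,0.2,0,0,0,1,-0.004,-0.001,0.25,0,0,0,1,-0.004,-0.001,0.29,0,0,0,1,-0.004,-0.001,0.315,0,0,0,1,-0.004,-0.001,0.315,0,0,0,1]}}

```text
time: 3.35
position: [0.592, 0.0856, 0.2146]
tool_rot: [-1.785, -2.585, 0.001]
ft_force: [-0.6, 0.8, -0.6]
grip_width: 1.001
grip_force: 0.0
```

Request:
{"op": "jog_arm", "data": {"moves": [0,0,0,0,0,0,0,0,0,0,0,0,0,-0.1,0,0,0,0,0,0,-0.2,0,0,0,0,0,0,-0.25,0,0,0,0,0,0,-0.3,0,0,0,0,0,0,-0.35,0,0,0,0,0,0,-0.4,0,0,0,0,0,0,-0.45], "newtons": 15}}

```text
time: 4.35
position: [0.5923, 0.0856, 0.2151]
tool_rot: [1.785, 2.585, 0.0]
ft_force: [0.3, -0.2, -0.0]
grip_width: 0.349
grip_force: 15.0
```

Request:
{"op": "jog_arm", "data": {"moves": [0,0,0,0,0,0,-1,0,0,0,0,0,0,-1,0,0,-0.01,0,0,0,-1,0,0,-0.02,0,0,0,-1,0,0,-0.03,0,0,0,-1,0,0,-0.04,0,0,0,-1,0,0,-0.05,0,0,0,-1,0,0,-0.05,0,0,0,-1], "newtons": 30}}

```text
time: 5.35
position: [0.5924, 0.0856, 0.2305]
tool_rot: [1.785, 2.585, 0.001]
ft_force: [0.0, -0.2, -6.2]
grip_width: 0.343
grip_force: 30.0
```

```bash
cat >> h.py <<'E'
def look(name):
    plan((.5926,.0837,.3))
    s=ctrl.get_image("scene")["pixels"]; t=ctrl.get_image("top")["pixels"]
    m=mask(dict(pixels=s),(3,200,100),(15,255,255),(310,160,390,240)); n,_,st,c=cv2.connectedComponentsWithStats(m)
    print("orange",st[1:].tolist(),c[1:].round(1).tolist())
    cv2.imwrite(name,cv2.resize(s[130:260,270:400],(560,560),interpolation=cv2.INTER_CUBIC)[:,:,::-1])
E
python3 -c "
from h import *
look('pics/2.png')"
```

```text
t 5.35 pos [0.5924 0.0856 0.2305] F [ 0.  -0.2 -6.2] w 0.343 gf 30.0
axes [[-0.354, 0.935, 0.001], [0.935, 0.354, 0.0], [-0.0, 0.001, -1.0]] shift [-0.0061 -0.0016 -0.2318] turn [0.0007 0.     0.0041] q7 0.24
orange [] []
```

View pics/2.png

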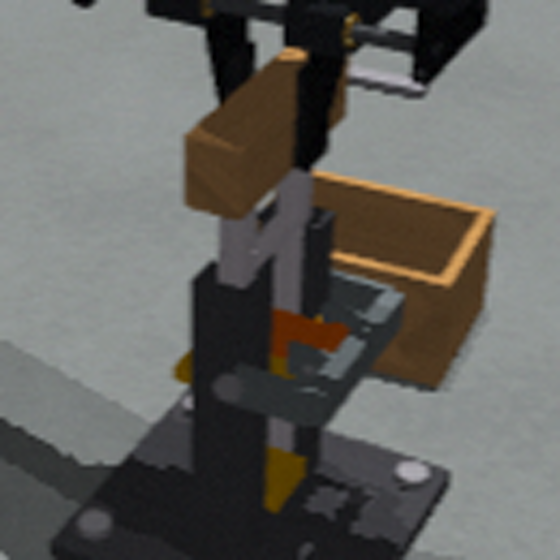

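The ladder is 15 mm up and reads about 6.2 N. The level orange pawl shows at crop (308,330), just beyond the near channel.

Request:
{"op": "jog_arm", "data": {"moves": [0,0,-0.015,0,0,0,-1,0,0,-0.03,0,0,0,-1,0,0,-0.045,0,0,0,-1,0,0,-0.06,0,0,0,-1,0,0,-0.075,0,0,0,-1,0,0,-0.09,0,0,0,-1,0,0,-0.105,0,0,0,-1,0,0,-0.11,0,0,0,-1]}}

```text
time: 6.45
position: [0.5924, 0.0856, 0.2635]
tool_rot: [1.785, 2.585, 0.001]
ft_force: [-0.7, 0.5, -6.8]
grip_width: 0.344
grip_force: 30.0
```

```bash
sed -i 's/(3,200,100),(15,255,255),(310,160,390,240)/(5,215,60),(16,255,255),(310,160,390,240)/' h.py; python3 -c "
from h import *
look('pics/3.png')"
```

```text
t 6.45 pos [0.5924 0.0856 0.2635] F [-0.7  0.5 -6.8] w 0.344 gf 30.0
axes [[-0.354, 0.935, 0.001], [0.935, 0.354, 0.0], [-0.0, 0.001, -1.0]] shift [-0.0061 -0.0016 -0.1215] turn [0.0006 0.     0.0041] q7 0.24
orange [[333, 193, 18, 18, 173]] [[340.4, 202.8]]
```

View pics/3.png

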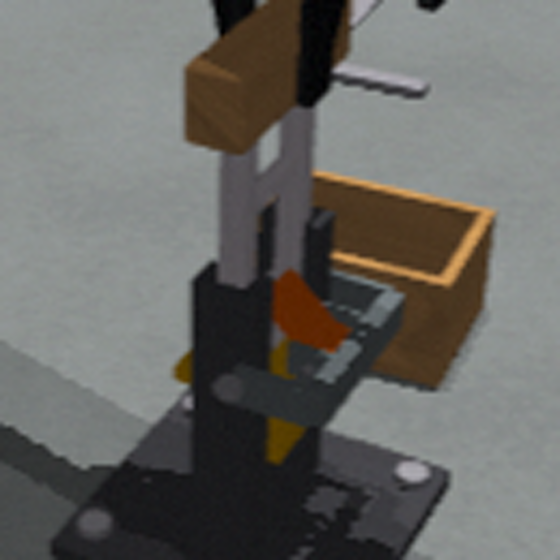

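At 48 mm the pawl is tipped up: the orange blob runs from (333,193) to (351,211) in full-image pixels. I'll keep lifting in small steps and track that box.

Request:
{"op": "jog_arm", "data": {"moves": [0,0,-0.003,0,0,0,-1,0,0,-0.006,0,0,0,-1,0,0,-0.009,0,0,0,-1,0,0,-0.012,0,0,0,-1,0,0,-0.015,0,0,0,-1,0,0,-0.018,0,0,0,-1,0,0,-0.02,0,0,0,-1,0,0,-0.02,0,0,0,-1]}}

```text
time: 7.55
position: [0.5922, 0.0856, 0.2692]
tool_rot: [1.785, 2.585, 0.0]
ft_force: [-0.0, 0.4, -7.5]
grip_width: 0.342
grip_force: 30.0
```

```bash
python3 -c "
from h import *
look('pics/4.png')"
```

```text
t 7.55 pos [0.5922 0.0856 0.2692] F [-0.   0.4 -7.5] w 0.342 gf 30.0
axes [[-0.354, 0.935, 0.0], [0.935, 0.354, 0.0], [0.0, 0.0, -1.0]] shift [-0.0063 -0.0011 -0.1028] turn [ 0.0001 -0.      0.0041] q7 0.24
orange [[334, 193, 17, 18, 175]] [[340.5, 202.5]]
```

Request:
{"op": "jog_arm", "data": {"moves": [0,0,-0.003,0,0,0,-1,0,0,-0.006,0,0,0,-1,0,0,-0.009,0,0,0,-1,0,0,-0.012,0,0,0,-1,0,0,-0.015,0,0,0,-1,0,0,-0.018,0,0,0,-1,0,0,-0.02,0,0,0,-1,0,0,-0.02,0,0,0,-1]}}

```text
time: 8.65
position: [0.5924, 0.0857, 0.2752]
tool_rot: [1.785, 2.585, 0.001]
ft_force: [-0.6, -0.4, -7.2]
grip_width: 0.345
grip_force: 30.0
```

```bash
python3 -c "
from h import *
look('pics/5.png')"
```

```text
t 8.65 pos [0.5924 0.0857 0.2752] F [-0.6 -0.4 -7.2] w 0.345 gf 30.0
axes [[-0.354, 0.935, 0.001], [0.935, 0.354, 0.0], [-0.0, 0.001, -1.0]] shift [-0.0064 -0.0017 -0.0827] turn [0.0005 0.     0.0043] q7 0.24
orange [[333, 202, 17, 11, 110]] [[340.2, 206.9]]
```

View pics/5.png

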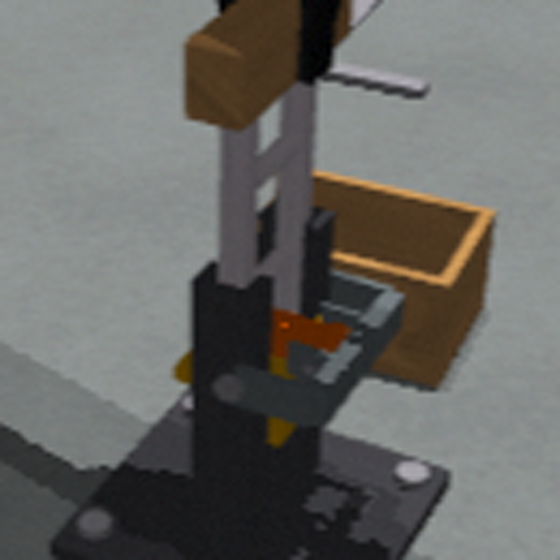

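The rung has passed, and the pawl is level again at crop (310,330) with the rung above it at (265,265). The release was between 54 and 60 mm, so the seat should be about 36–42 mm. I'll lower to about 45 mm, then creep.

Request:
{"op": "jog_arm", "data": {"moves": [0,0,0.008,0,0,0,-1,0,0,0.016,0,0,0,-1,0,0,0.024,0,0,0,-1,0,0,0.032,0,0,0,-1,0,0,0.04,0,0,0,-1,0,0,0.046,0,0,0,-1,0,0,0.05,0,0,0,-1,0,0,0.05,0,0,0,-1], "newtons": 22}}

```text
time: 9.75
position: [0.5922, 0.0856, 0.26]
tool_rot: [-1.785, -2.585, 0.0]
ft_force: [-0.1, 0.2, -6.6]
grip_width: 0.339
grip_force: 22.0
```

Request:
{"op": "jog_arm", "data": {"moves": [0,0,0.001,0,0,0,-1,0,0,0.002,0,0,0,-1,0,0,0.003,0,0,0,-1,0,0,0.004,0,0,0,-1,0,0,0.005,0,0,0,-1,0,0,0.006,0,0,0,-1,0,0,0.007,0,0,0,-1,0,0,0.007,0,0,0,-1]}}

```text
time: 10.75
position: [0.5922, 0.0856, 0.2579]
tool_rot: [-1.785, -2.585, 0.0]
ft_force: [0.4, -0.3, -6.5]
grip_width: 0.341
grip_force: 22.0
```

Rise is 42.9 mm with full weight still on the gripper. I'll creep on from here.

Request:
{"op": "jog_arm", "data": {"moves": [0,0,0.001,0,0,0,-1,0,0,0.002,0,0,0,-1,0,0,0.003,0,0,0,-1,0,0,0.004,0,0,0,-1,0,0,0.005,0,0,0,-1,0,0,0.005,0,0,0,-1,0,0,0.005,0,0,0,-1,0,0,0.005,0,0,0,-1]}}

```text
time: 11.75
position: [0.5923, 0.0856, 0.2565]
tool_rot: [1.785, 2.585, 0.0]
ft_force: [-0.7, -0.0, -7.4]
grip_width: 0.341
grip_force: 22.0
```

Request:
{"op": "jog_arm", "data": {"moves": [0,0,0.0005,0,0,0,-1,0,0,0.001,0,0,0,-1,0,0,0.0015,0,0,0,-1,0,0,0.002,0,0,0,-1,0,0,0.0025,0,0,0,-1,0,0,0.003,0,0,0,-1,0,0,0.0033,0,0,0,-1,0,0,0.0033,0,0,0,-1]}}

```text
time: 12.75
position: [0.5922, 0.0856, 0.2555]
tool_rot: [1.785, 2.585, 0.0]
ft_force: [-0.1, 0.3, -6.3]
grip_width: 0.34
grip_force: 22.0
```

Request:
{"op": "jog_arm", "data": {"moves": [0,0,0.0005,0,0,0,-1,0,0,0.001,0,0,0,-1,0,0,0.0015,0,0,0,-1,0,0,0.002,0,0,0,-1,0,0,0.0025,0,0,0,-1,0,0,0.003,0,0,0,-1,0,0,0.0033,0,0,0,-1,0,0,0.0033,0,0,0,-1]}}

```text
time: 13.75
position: [0.5922, 0.0856, 0.2545]
tool_rot: [-1.785, -2.585, -0.0]
ft_force: [0.1, -0.2, -6.4]
grip_width: 0.341
grip_force: 22.0
```

Request:
{"op": "jog_arm", "data": {"moves": [0,0,0.0005,0,0,0,-1,0,0,0.001,0,0,0,-1,0,0,0.0015,0,0,0,-1,0,0,0.002,0,0,0,-1,0,0,0.0025,0,0,0,-1,0,0,0.003,0,0,0,-1,0,0,0.0033,0,0,0,-1,0,0,0.0033,0,0,0,-1]}}

```text
time: 14.75
position: [0.5922, 0.0856, 0.2535]
tool_rot: [1.785, 2.585, 0.0]
ft_force: [0.5, -1.0, -7.2]
grip_width: 0.347
grip_force: 22.0
```

Request:
{"op": "jog_arm", "data": {"moves": [0,0,0.0005,0,0,0,-1,0,0,0.001,0,0,0,-1,0,0,0.0015,0,0,0,-1,0,0,0.002,0,0,0,-1,0,0,0.0025,0,0,0,-1,0,0,0.003,0,0,0,-1,0,0,0.0033,0,0,0,-1,0,0,0.0033,0,0,0,-1]}}

```text
time: 15.75
position: [0.5924, 0.0856, 0.2531]
tool_rot: [1.785, 2.585, 0.001]
ft_force: [-0.8, -0.8, -0.6]
grip_width: 0.345
grip_force: 22.0
```

The vertical force has gone from −7 to −0.6 N at a rise of 38 mm, so the weight is now on the pawl. I'll check before letting go.

```bash
python3 -c "
from h import *
look('pics/6.png')"
```

```text
t 15.75 pos [0.5924 0.0856 0.2531] F [-0.8 -0.8 -0.6] w 0.345 gf 22.0
axes [[-0.354, 0.935, 0.001], [0.935, 0.354, 0.0], [-0.0, 0.001, -1.0]] shift [-0.0061 -0.0015 -0.1563] turn [0.0008 0.     0.0041] q7 0.24
orange [[333, 203, 18, 10, 106]] [[340.4, 206.9]]
```

View pics/6.png

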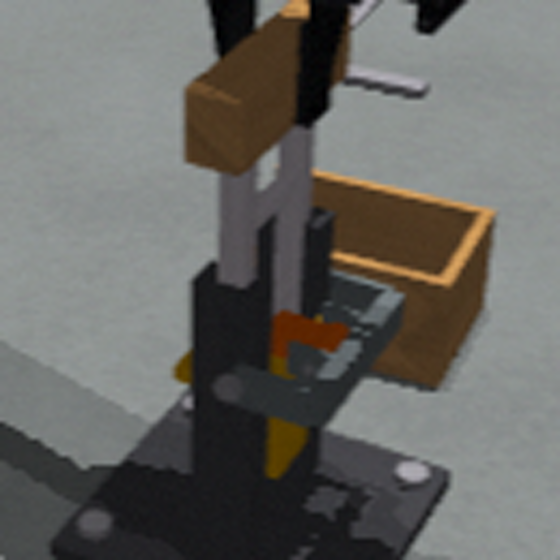

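The pawl is level at crop (310,330) and carrying the rung. I'll ease the grip, then open.

Request:
{"op": "jog_arm", "data": {"moves": [0,0,0,0,0,0,-1,0,0,0,0,0,0,-1,0,0,0,0,0,0,-0.27,0,0,0,0,0,0,-0.24,0,0,0,0,0,0,-0.2,0,0,0,0,0,0,0,0,0,0,0,0,0,0.4,0,0,0,0,0,0,1], "newtons": 4}}

```text
time: 16.85
position: [0.5922, 0.0856, 0.2525]
tool_rot: [1.785, 2.585, 0.0]
ft_force: [-0.0, 0.2, -0.3]
grip_width: 0.641
grip_force: 0.0
```

Request:
{"op": "jog_arm", "data": {"moves": [0,0,0,0,0,0,1,0,0,0,0,0,0,1,0,0,0,0,0,0,1,0,0,-0.03,0,0,0,1,0,0,-0.08,0,0,0,1,0,0,-0.14,0,0,0,1,0,0,-0.2,0,0,0,1,0,0,-0.25,0,0,0,1]}}

```text
time: 17.85
position: [0.5925, 0.0856, 0.3294]
tool_rot: [1.785, 2.584, 0.002]
ft_force: [0.0, -0.7, -0.2]
grip_width: 0.997
grip_force: 0.0
```

Request:
{"op": "jog_arm", "data": {"moves": [0,0,-0.05,0,0,0,1,0,0,-0.1,0,0,0,1,0,0,-0.15,0,0,0,1,0,0,-0.15,0,0,0,1,0,0,-0.15,0,0,0,1,0,0,-0.15,0,0,0,1,0,0,-0.15,0,0,0,1,0,0,-0.15,0,0,0,1]}}

```text
time: 18.85
position: [0.5921, 0.0856, 0.3723]
tool_rot: [-1.785, -2.585, 0.0]
ft_force: [0.2, -0.2, 0.6]
grip_width: 1.001
grip_force: 0.0
```

```bash
python3 -c "
from h import *
look('pics/7.png')
cv2.imwrite('pics/8.png',ctrl.get_image('scene')['pixels'][:,:,::-1])"
```

```text
t 18.85 pos [0.5921 0.0856 0.3723] F [ 0.2 -0.2  0.6] w 1.001 gf 0.0
axes [[-0.354, 0.935, -0.0], [0.935, 0.354, -0.0], [0.0, -0.0, -1.0]] shift [-0.0064 -0.0007  0.2409] turn [-0.0003 -0.      0.0041] q7 0.23
orange [[333, 203, 18, 10, 107]] [[340.7, 206.8]]
```

View pics/8.png

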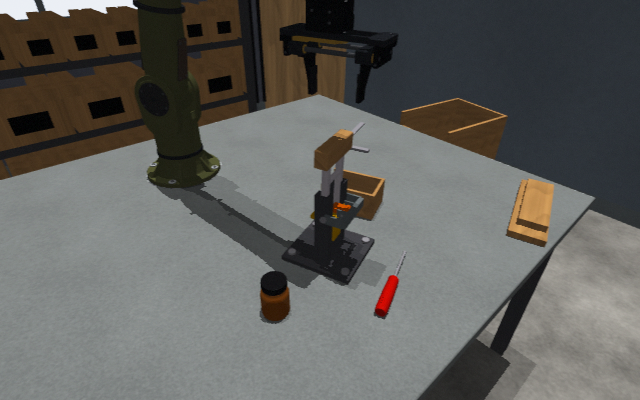

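The ladder stays up with its head at (335,150), the pawl is level at (341,207), the gripper is clear, and the jar, bin and screwdriver are where they were.

```bash
python3 -c "
from bench import ctrl
print(ctrl.close_job())"
```

```text
the job is handed in; nothing more can be done
None
```

The ladder's lower rung is resting on the level pawl about 38 mm above its start, the gripper has let go and is clear, nothing else on the bench appears moved, and the job was handed in at about 19 s; no verdict was shown.

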